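# Press the snap-fit back cover home on a clock case

### The arm

A 7-joint arm with a two-finger parallel gripper is mounted at the origin on the work surface. World frame = base frame: x ahead of the robot, y to its left, z up, the work surface at z = 0. Lengths are in mm, angles in rad, forces in N, time in s.
With the tool pointing down it reaches from about 425 to 875 mm from the base axis. Payload 9.9 kg.
Tool frame: the origin (TCP) lies between the finger pads; the fingertips stand 25 mm ahead of it and the grasp point (between the pads) lies 6 mm ahead of it; z points along the fingers, y is the line along which they close (so a half turn about z gives the same grasp; the last joint's range is limited). The gripper opens to 85 mm and grips with 20 to 120 N. Pads are 22 mm wide; open, the fingers measure 114 mm over their backs; the gripper's body (76 mm by 85 mm) begins 54 mm behind the grasp point. The pads swing forward as they close: fully open they stand 13 mm farther back than shut.
Start: joints at [1.098, 0.576, 0.025, 1.437, -0.015, 1.129, -0.057], TCP at [255.883, -624.623, 256.289] pointing down, gripper open.
Joint ranges: [-2.76, 2.76], [-0.34, 2.15], [-1.52, 1.57], [0.19, 2.46], [-1.09, 4.23], [0.17, 1.99], [-2.82, 2.82]. Speed limits (rad/s): [2.22, 2.22, 3.01, 3.01, 3.14, 3.14, 3.14].

### API

Orientations are given as a 3x3 rotation matrix whose columns are the frame's x, y, z axes.
In Python, from workcell import ctrl gives the robot as it stands. Calls block until the motion is done:
- ctrl.move_ptp(position, orientation): joint-space move of the TCP to a pose.
- ctrl.move_straight(position, feed=150, frame=None, until_force=None): straight line of the TCP; frame=None keeps the orientation; feed is the mean speed in mm/s. With until_force (N) it stops when the force on the tool has changed by that much, and returns True; else False.
- ctrl.move_joints(angles): joint-space move.
- ctrl.grip(opening, newtons=None): finger opening in mm; newtons is the grip in N (None keeps the last); returns when the fingers have stopped.
- ctrl.sleep(seconds).
- ctrl.inverse_kinematics(position, orientation): joint angles nearest the present ones, or None.
- ctrl.get_image(name): name is "scene" or "top" or "wrist"; returns the picture (420x560x3 uint8, red, green, blue); there is no depth.
- ctrl.get_calibration(name): a dict with "vfov" (degrees; the focal length in pixels is half the picture's height over the tangent of half this angle, whatever the lens; pixels are square), "cx", "cy" (the principal point, pixels), "world_from_camera" (4x4, takes a point from camera to world coordinates); the wrist camera has in their place "hand_eye" (4x4, takes a point from camera to tool coordinates, whose origin is the TCP and whose axes are the flange's). Camera axes: x right, y up, looking along -z (the intrinsics and any distortion apply to the point x, -y, -z); pixel columns grow to the right and rows downward; lengths in mm; the calibration is good to about 2 mm. The wrist camera is an equidistant fisheye: a pixel r from the principal point sees the ray r / f radians off the axis. A picture is of the moment at which its call begins: read the wrist's pose just before it. get_calibration takes no time and is no camera call.
A pose or a line that the arm cannot do raises ctrl.PlanningError and nothing moves.
- ctrl.job_done(): hands the job in; it is judged then, once.
Readings, each from a call of its own:
- ctrl.get_time(): time.
- ctrl.get_qpos(): joint angles.
- ctrl.get_qvel(): joint speeds.
- ctrl.get_tau(): joint torques, N m.
- ctrl.get_tool_pos(): TCP position.
- ctrl.get_tool_rot(): TCP orientation.
- ctrl.get_contact_force(): force on the tool from outside, world axes, zero at the start.
- ctrl.get_moment(): the same for the moment, N m.
- ctrl.get_gripper_width(): finger opening in mm.
- ctrl.get_grasp_force(): force on a finger pad.
Only numpy, scipy, OpenCV 4.12 (cv2) and the standard library are available. Lean on these libraries where they do the work, as an engineer would, in place of code of your own. Each camera call takes 0.05 s, during which the arm holds its last target. There are 200 camera calls.

### The job

Take the red-handled pressing tool, set its white face on the middle of the brass cover lying on the clock case and press it straight down, firmly but without denting or cocking the thin cover, until all the catches snap over it and it stays home, level and flush with the case rim, when the tool is lifted. Then stand the tool upright on the dark wooden tool rest again and let go; touch the cover with nothing but the tool and leave the other things on the bench alone.

Things in the scene. Friction and masses are not known exactly. Their poses are not given: they have to be found in the camera images.
- clock_case: Fixed steel clock case in a light wooden block, 96 x 96 mm. Its height varies (origin 50 to 78 mm up). Ring: outer diameter 76 mm, bore 57.6 mm. Origin: centre of the rigid seat in the bore, z up; rim 13 mm above, block top 6 mm below it. A black sprung ring stands 4 mm above the seat: it needs 14 N to start and 20 N at the seat, plus about 2.5 N per mm/s (stiff rubber, yields slowly).
- cover: Thin brass snap-fit cover, 60 g: flange 56 mm in diameter, 4 mm thick, with a flat-topped round 46 mm in diameter above it, 12 mm high in all. Origin: centre of its underside, z up. It starts level and loose on the slopes of the catches, underside about 10 mm above the seat. Home, it is held up against the catches, underside about 1 mm above the seat. It dents above 24 N.
- press_tool: Pressing tool standing on its face, about 160 g, 100 mm high: white disc 32 mm in diameter, 14 mm thick, its flat underside the pressing face; brass shank 18 mm in diameter up to 40 mm; square red handle 26 x 26 mm from 40 to 100 mm. Origin: centre of the pressing face, z up, x and y square to the handle's faces; grip any two opposite faces from above.
- tool_rest: Dark wooden slab on which the tool stands, fixed, 75 mm (its x) by 200 mm (its y) by 14 mm thick. Origin: centre of its underside, on the bench; the top is 14 mm above it. The pressing tool and the doming punch stand on it about 55 mm either side of the middle along its y, in either order.
- doming_punch: Bystander: steel doming punch with a ball on top, 88 mm high, foot 34 mm in diameter, standing on the tool rest beside the pressing tool. Origin: centre of its foot.
- hammer: Bystander: hammer lying on the bench.
- driver_blue: Bystander: screwdriver with a blue handle lying on the bench.
- driver_wood: Bystander: screwdriver with a wooden handle lying on the bench.
- oil_jar: Bystander: amber glass jar, 48 mm in diameter, 60 mm high. Origin: centre of its underside.
- pickings_bowl: Bystander: white bowl, 80 mm in diameter, 35 mm high. Origin: centre of its underside.
- ring_stick: Bystander: white round stick, 28 mm in diameter, 110 mm long, lying on the bench.
- spare_bezel: Bystander: brass ring, 60 mm in diameter, 12 mm high, lying on the bench.
- case_rim (a point): Centre of the case's mouth at rim height. Four sprung copper catches stand 3 mm into the bore (tabs on the rim, 3.5 mm above it). Forcing the smooth cover past their slopes takes about 5 to 10 N, then the force falls; then the sprung ring must be pressed down slowly, and at about 17 to 20 N, within 1 mm of the seat, the catches snap over the cover's flange. Then the rigid seat stops it.
Not all that is in view belongs to the job. Leave any green or grey look-alike of the cover alone.

How it is judged (in metres and radians):
On the way, in this order (a step that is already met when the one before it is completed fails the run):
1. the pressing tool bears on the cover while the cover is still up on the catches (contact force between press_tool and cover above 2 N and z of cover in the frame of clock_case above 0.005 m), for 0.02 s.
2. the cover stays home under the catches, level, with the tool lifted off it (z of cover in the frame of clock_case below 0.0025 m and angle between cover's own z axis and vertical below 0.025 rad and horizontal distance between cover and clock_case below 0.003 m and contact force between press_tool and cover below 0.3 N), for 0.5 s.
At the end, for the whole second after the job is handed in: The cover is held under all four catches (underside less than 2.5 mm above the seat, tilt under 0.025 rad, centred within 3 mm: its top flush with the rim), and the pressing tool stands released, upright (within 0.05 rad) and still on the tool rest (z of cover in the frame of clock_case below 0.0025 m and angle between cover's own z axis and vertical below 0.025 rad and horizontal distance between cover and clock_case below 0.003 m and angle between press_tool's own z axis and vertical below 0.05 rad and z of press_tool in the frame of tool_rest between 0.012 and 0.016 m and x of press_tool in the frame of tool_rest between -0.0375 and 0.0375 m and y of press_tool in the frame of tool_rest between -0.1 and 0.1 m and linear speed of each of press_tool, cover below 0.02 m/s); the robot touches nothing.
It fails at once if the cover is pressed with more than 24 N (dented) (contact force between press_tool and cover above 24 N).
It fails at once if the cover is pressed while cocked by more than 0.1 rad (angle between cover's own z axis and vertical above 0.1 rad and contact force between press_tool and cover above 3 N).
It fails at once if the cover is touched by the robot or the punch instead of the tool (contact force between any of the arm, the fingers, doming_punch and cover above 0.5 N).
It fails at once if a bystander is moved by more than 20 mm or the punch is knocked over (distance of any of doming_punch, hammer, driver_blue, driver_wood, oil_jar, pickings_bowl, ring_stick, spare_bezel from where it was at the start of the episode above 0.02 m or angle between doming_punch's own z axis and vertical above 0.3 rad).
It also fails if it takes over 67 s, if anything falls off the work surface, if the arm or the gripper's body presses on something with over 40 N, if the wrist force passes 120 N, or if a joint passes its speed limit or range.

## Working session

There is one attempt and no reset: what is moved stays moved. The work goes in short steps, each a Python script; the robot and the scene stay as the last script left them, time stands still between calls to the robot, and variables do not carry over. Pictures are saved under pics/ and viewed, at most 10 in all, crops included, and the job is handed in when it is done.

```bash
mkdir -p pics; ls
python3 - <<'E'
from workcell import ctrl
import cv2,numpy as np
np.set_printoptions(precision=4,suppress=True)
for n in("scene","top","wrist"):
    im=ctrl.get_image(n); cv2.imwrite(f"pics/{n}0.png",im[:,:,::-1]); print(n,ctrl.get_calibration(n))
print(ctrl.get_tool_pos(),ctrl.get_tool_rot(),ctrl.get_time(),ctrl.get_contact_force())
E
```

```text
pics
scene {'vfov': 49.82942402154796, 'cx': 278.97477751931063, 'cy': 209.9316594724265, 'world_from_camera': array([[  -0.7463,   -0.462 ,    0.4791, 1130.3461],
       [   0.6656,   -0.5224,    0.533 ,  627.1068],
       [   0.004 ,    0.7166,    0.6974,  918.6495],
       [   0.    ,    0.    ,    0.    ,    1.    ]])}
top {'vfov': 54.81285294363155, 'cx': 283.37212703295785, 'cy': 205.06886523130768, 'world_from_camera': array([[ -0.018 ,   0.986 ,  -0.1656, 430.5617],
       [ -0.9998,  -0.0175,   0.0047,  -6.0581],
       [  0.0018,   0.1656,   0.9862, 989.9591],
       [  0.    ,   0.    ,   0.    ,   1.    ]])}
wrist {'vfov': 65.70646984690485, 'cx': 288.2762499208234, 'cy': 216.27972315854228, 'hand_eye': array([[   0.0005,    0.9613,    0.2755,   69.8019],
       [   1.    ,   -0.0003,   -0.0007,    0.1744],
       [  -0.0006,    0.2755,   -0.9613, -117.067 ],
       [   0.    ,    0.    ,    0.    ,    1.    ]])}
[ 255.7724 -624.3506  255.6534] [[ 0.9254  0.379  -0.0005]
 [ 0.379  -0.9254  0.0011]
 [-0.0001 -0.0012 -1.    ]] 0.15 [ 0.0657  0.1359 -0.1497]
```

View pics/top0.png

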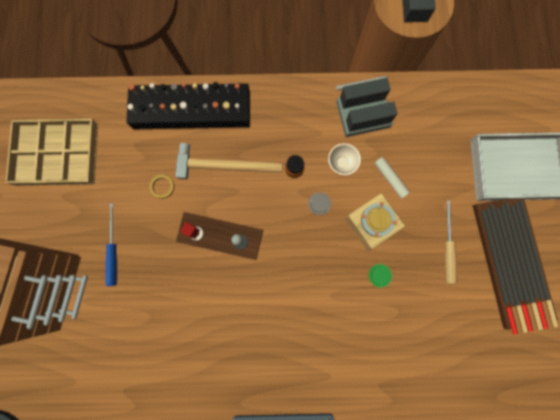

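View pics/scene0.png

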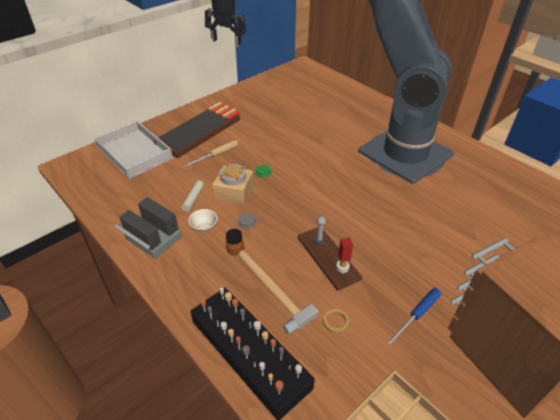

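The top view shows the tool (red) at ~(190,231), the punch at (238,240), the rest centred at ~(220,236), and the case and cover at ~(377,219). The green (380,275) and grey (319,204) discs are decoys. The scene view has the tool's handle at (346,250), its face at (343,267), the punch at (320,230) and the case at (233,175).

```bash
cat > h.py <<'E'
from workcell import ctrl
import cv2,numpy as np
np.set_printoptions(precision=3,suppress=True)
def wristT():
    T=np.eye(4);T[:3,:3]=ctrl.get_tool_rot();T[:3,3]=ctrl.get_tool_pos();return T
def ray(n,u,v,T=None):
    c=ctrl.get_calibration(n);f=210/np.tan(np.radians(c['vfov']/2))
    x,y=(u-c['cx'])/f,(v-c['cy'])/f
    if n=='wrist':
        r=np.hypot(x,y)+1e-12; d=np.array([x/r*np.sin(r),-y/r*np.sin(r),-np.cos(r)]); W=T@c['hand_eye']
    else: d=np.array([x,-y,-1.]); W=c['world_from_camera']
    return W[:3,3],W[:3,:3]@d
def onz(n,u,v,z,T=None):
    o,d=ray(n,u,v,T); return o+d*(z-o[2])/d[2]
def proj(n,P,T=None):
    c=ctrl.get_calibration(n);f=210/np.tan(np.radians(c['vfov']/2))
    W=T@c['hand_eye'] if n=='wrist' else c['world_from_camera']
    p=np.linalg.inv(W)@np.append(P,1); x,y,z=p[0],-p[1],-p[2]; r=np.hypot(x,y)+1e-12
    k=np.arctan2(r,z)/r if n=='wrist' else 1/z
    return np.array([c['cx']+f*x*k,c['cy']+f*y*k])
def tri(obs): # obs: list of (name,u,v,T)
    A=np.zeros((3,3));b=np.zeros(3)
    for o in obs:
        p,d=ray(*o);d=d/np.linalg.norm(d);M=np.eye(3)-np.outer(d,d);A+=M;b+=M@p
    return np.linalg.solve(A,b)
def down(a): # tool x axis at yaw a, z down
    c,s=np.cos(a),np.sin(a); return np.array([[c,s,0],[s,-c,0],[0,0,-1.]])
def snap(name):
    T=wristT(); im=ctrl.get_image('wrist'); cv2.imwrite(f'pics/{name}.png',im[:,:,::-1]); np.save(f'pics/{name}.npy',T); return im,T
E
python3 - <<'E'
from h import *
for k,p in dict(tool=(190,231,114),punch=(238,240,100),case=(377,219,75)).items(): print(k,onz('top',*p))
for p in [(184,213),(263,228),(257,259),(177,242)]: print('rest',onz('top',*p,14))
for p in [(376,194),(405,224),(376,248),(349,222)]: print('block',onz('top',*p,60))
print('case tri',tri([('top',377,219),('scene',234,173)]))
print('hammer',onz('top',182,160,10))
# views: camera offset 70 in tool x, tilted back by .279
E
```

```text
tool [524.192 193.248 114.   ]
punch [503.972  90.693 100.   ]
case [ 548.207 -223.158   75.   ]
rest [579.123 231.484  14.   ]
rest [539.018  39.575  14.   ]
rest [464.865  54.631  14.   ]
rest [508.88 246.72  14.  ]
block [ 609.105 -227.698   60.   ]
block [ 537.343 -290.795   60.   ]
block [ 483.325 -220.66    60.   ]
block [ 544.299 -161.552   60.   ]
case tri [ 547.001 -221.84    74.819]
hammer [713.757 240.477  10.   ]
```

Run:
```python
from h import *
for nm,p,a in [('c1',(547,-222,230),-0.4),('c2',(547,-222,230),-0.4+2.2),('t1',(524,193,270),-0.2+1.57),('t2',(524,193,270),-0.2)]:
    try:
        ctrl.move_ptp(p,down(a)); snap(nm)
    except ctrl.PlanningError as e: print(nm,e)
print(ctrl.get_time())
ims=[cv2.imread(f'pics/{n}.png') for n in('c1','c2','t1','t2') ]
for i in(0,2): cv2.imwrite(f'pics/m{i}.png',cv2.resize(np.hstack(ims[i:i+2]),(800,300)))
```

```text
6.6
```

View pics/m0.png

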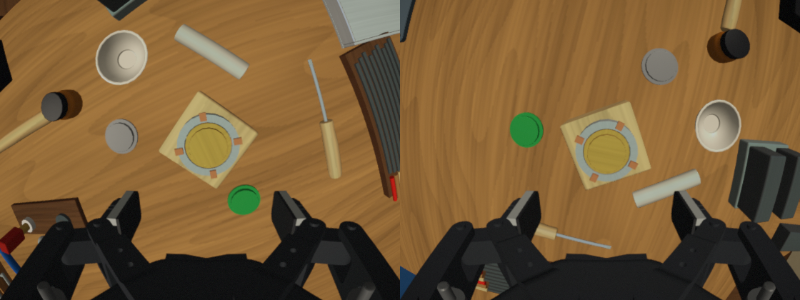

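View pics/m2.png

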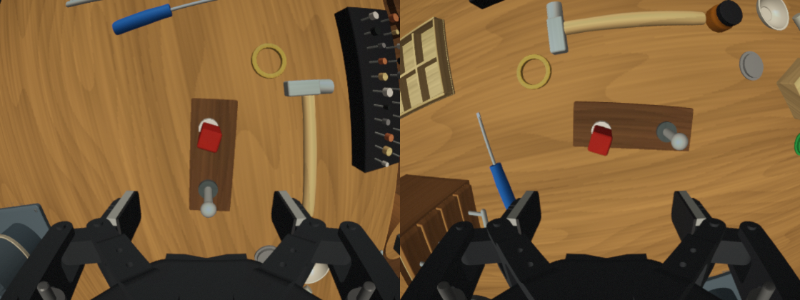

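Views c1 and c2 show the cover within the case at mosaic (208,146) and (607,152). In t1 and t2 the handle's red top is at (208,138) and (600,143), with the punch at (208,195) and (672,137). I'll enlarge these areas.

Run:
```python
from h import *
t=[]
for n,cx,cy in[('c1',291,200),('c2',290,210),('t1',291,190),('t2',281,190)]:
    im=cv2.imread(f'pics/{n}.png'); x0,y0=cx-50,cy-37
    t.append(cv2.resize(im[y0:y0+75,x0:x0+100],(400,300),interpolation=cv2.INTER_CUBIC)); print(n,x0,y0)
cv2.imwrite('pics/crop.png',np.vstack([np.hstack(t[:2]),np.hstack(t[2:])]))
```

```text
c1 241 163
c2 240 173
t1 241 153
t2 231 153
```

View pics/crop.png

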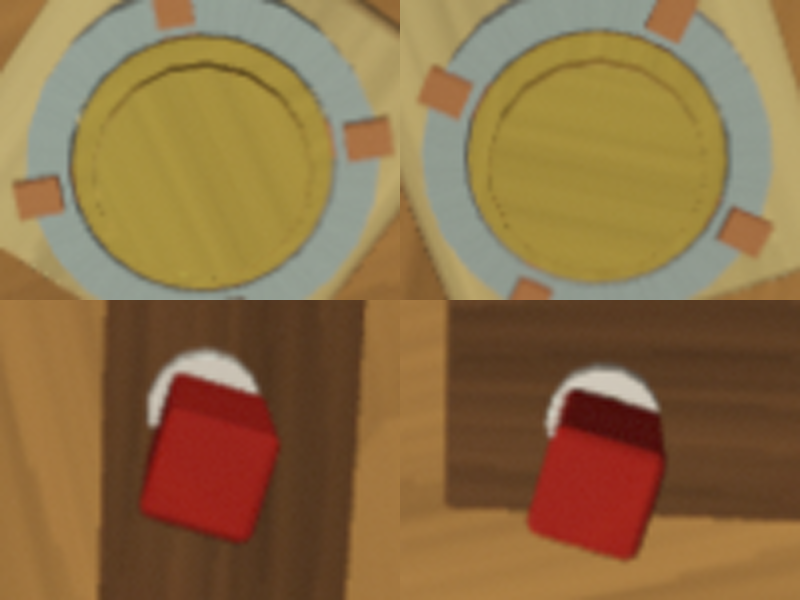

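Run:
```python
from h import *
T={n:np.load(f'pics/{n}.npy') for n in('c1','c2','t1','t2')}
c=tri([('wrist',291.8,203.8,T['c1']),('wrist',289.25,212.3,T['c2'])])
print('cover flange top',c)
for n,u,v in(('c1',291.8,203.8),('c2',289.25,212.3)): print(onz('wrist',u,v,c[2],T[n]),onz('wrist',u,v,c[2]+8,T[n]))
# diameters for height check
for z in (c[2],c[2]+8,c[2]-8): print('flange dia',z,np.linalg.norm(onz('wrist',241+18,203.8,z,T['c1'])-onz('wrist',241+83.5,203.8,z,T['c1'])), np.linalg.norm(onz('wrist',240+16.5,212.3,z,T['c2'])-onz('wrist',240+82,212.3,z,T['c2'])))
C={'t1':[(168,405),(278,437),(248,543),(140,513)],'t2':[(158,425),(265,458),(234,560),(128,525)]}
x0={'t1':241,'t2':231}
mid={}
for n in C:
    P=np.array([onz('wrist',u/4+x0[n],(v-300)/4+153,114,T[n]) for u,v in C[n]])
    e=np.roll(P,-1,0)-P
    print(n,P.mean(0),np.linalg.norm(e,axis=1),np.degrees(np.arctan2(e[:,1],e[:,0]))%90)
    m=np.mean([(u/4+x0[n],(v-300)/4+153) for u,v in C[n]],0); mid[n]=m
print('tool top tri',tri([('wrist',*mid[n],T[n]) for n in C]))
print('TCP yaw now',ctrl.get_tool_rot()[:,0],ctrl.get_qpos())
# punch approx: ball top in t1 m2 (208,210)->, t2 (680,142)
print('punch ball',tri([('wrist',208*1.4,210*1.4,T['t1']),('wrist',279*1.4,142*1.4,T['t2'])]))
```

```text
cover flange top [ 548.567 -227.033   73.602]
[ 547.975 -227.508   73.602] [ 549.817 -228.182   81.602]
[ 549.132 -226.526   73.602] [ 548.61  -224.405   81.602]
flange dia 73.60209587502816 56.9189943697593 57.27530570650337
flange dia 81.60209587502816 55.25465934647355 55.59936505864662
flange dia 65.60209587502816 58.58332939304509 58.951246354360215
t1 [530.764 199.781 114.   ] [24.463 24.309 24.413 24.452] [62.074 63.767 62.405 63.877]
t2 [530.675 198.229 114.   ] [23.961 23.705 24.377 23.081] [61.107 62.416 59.654 61.439]
tool top tri [530.272 198.734 110.02 ]
TCP yaw now [ 0.98  -0.198 -0.   ] [-0.405  0.389 -0.046  1.73   0.02   1.024 -2.227]
punch ball [508.26   95.964  94.24 ]
```

Two views agree: tool at (530.7, 199.0), handle faces at about 62°, and cover centre at (548.5, -227.0). The heights triangulate 4 mm low (tool top 110 instead of 114), so I'll find the cover height by touch. Next is the grasp.

Run:
```python
from h import *
R=down(np.radians(62.3))
ctrl.grip(60,60)
ctrl.move_ptp((530.7,199.0,190),R)
print(ctrl.move_straight((530.7,199.0,96),feed=80,until_force=6), ctrl.get_tool_pos())
ctrl.grip(20,90); ctrl.sleep(.2)
p=ctrl.get_tool_pos();print('grasp',p,ctrl.get_gripper_width(),ctrl.get_grasp_force(),ctrl.get_contact_force())
np.save('grasp.npy',np.r_[p,ctrl.get_tool_rot().ravel()])
ctrl.move_straight((p[0],p[1],p[2]+90),feed=100); ctrl.sleep(.3)
print('lift',ctrl.get_contact_force(),ctrl.get_gripper_width(),ctrl.get_grasp_force())
snap('g1')
ctrl.move_ptp((548.5,-227.0,p[2]+92),R); ctrl.sleep(.3)
snap('g2'); cv2.imwrite('pics/g2s.png',ctrl.get_image('scene')[:,:,::-1])
print(ctrl.get_tool_pos(),ctrl.get_tool_rot(),ctrl.get_contact_force(),ctrl.get_moment(),ctrl.get_time())
a=cv2.imread('pics/g2.png');b=cv2.resize(cv2.imread('pics/g2s.png')[100:240,160:347],(560,420))
cv2.imwrite('pics/g.png',cv2.resize(np.hstack([a,b]),(800,300)))
```

```text
False [530.99  199.142  96.492]
grasp [530.929 199.104  96.459] 24.714108539518776 88.12171697616577 [-0.528 -0.501  6.241]
lift [-0.038 -0.391 -1.454] 25.043866640572933 88.1653904914856
[ 548.616 -226.661  188.463] [[ 0.464  0.886 -0.   ]
 [ 0.886 -0.464 -0.   ]
 [-0.    -0.    -1.   ]] [ 0.238  0.284 -1.057] [-0.026 -0.043 -0.004] 13.3083
```

View pics/g.png

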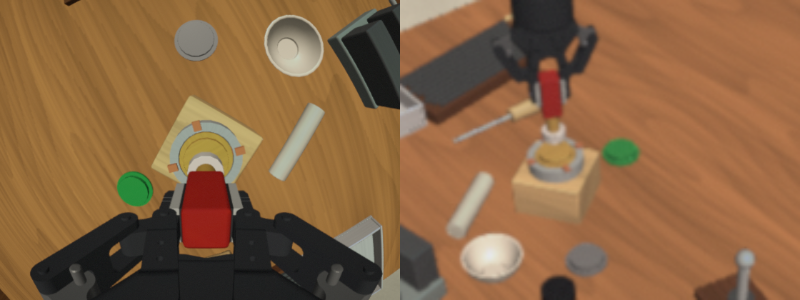

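The tool is gripped square, with the white face hanging over the cover (wrist view ~(207,162)). I'll come down to light contact and check the centring there.

Run:
```python
from h import *
x,y=548.5,-227.0
ctrl.move_straight((x,y,174),feed=60); ctrl.sleep(.2)
print('base',ctrl.get_contact_force(),ctrl.get_moment())
r=ctrl.move_straight((x,y,155),feed=4,until_force=1.5)
print(r,ctrl.get_tool_pos(),ctrl.get_contact_force(),ctrl.get_moment(),ctrl.get_time())
snap('k1')
im=cv2.imread('pics/k1.png'); s=ctrl.get_image('scene')[:,:,::-1]; cv2.imwrite('pics/k1s.png',s)
cv2.imwrite('pics/k.png',np.hstack([cv2.resize(im[120:260,200:386],(400,300),interpolation=2),cv2.resize(s[140:200,195:275],(400,300),interpolation=2)]))
```

```text
base [ 0.891 -0.646 -0.742] [-0.01  -0.087 -0.032]
True [ 548.349 -226.957  165.934] [-0.24   0.229  1.646] [ 0.002 -0.112  0.036] 16.1333
```

View pics/k.png

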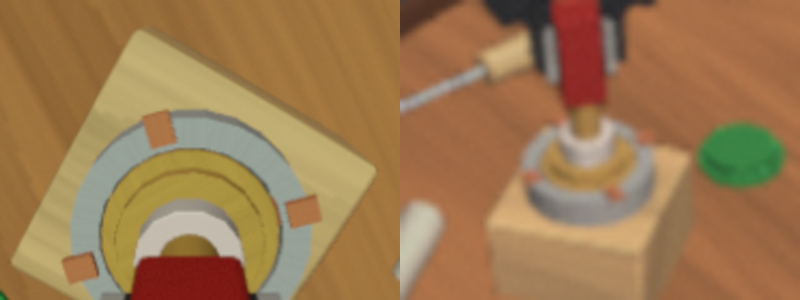

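Run:
```python
from h import *
T=np.load('pics/k1.npy'); zt=T[2,3]-82.46
th=np.linspace(0,2*np.pi,361)
def circ(c,r,z):
    P=np.array([proj('wrist',(c[0]+r*np.cos(t),c[1]+r*np.sin(t),z),T) for t in th]); Q=(P-[200,120])*[400/186,300/140]
    return Q.min(0),Q.max(0)
c=T[:2,3]
for n,r,z in(('flange',28,zt-8),('round top',23,zt),('round base',23,zt-8),('disc bot',16,zt),('disc top',16,zt+14),('ring rim',38,zt-9)): print(n,*circ(c,r,z))
```

```text
flange [100.286 149.765] [278.399 318.187]
round top [113.432 171.799] [265.209 314.654]
round base [116.078 165.824] [262.607 304.318]
disc bot [136.432 194.788] [242.2  294.28]
disc top [132.86  207.919] [245.691 313.125]
ring rim [ 69.476 116.712] [309.233 343.789]
```

Centred within 1 mm, as the predicted and seen edges agree. The cover top is at z ≈ 83.4. Now the slow press, with force monitored.

```bash
cat > press.py <<'E'
from h import *
import sys
x,y=548.5,-227.0; base=-1.2
z=ctrl.get_tool_pos()[2]; z0=165.9; cmd=z; n=0; tend=ctrl.get_time()+float(sys.argv[1])
zmin=float(sys.argv[2])
while cmd>zmin and ctrl.get_time()<tend:
    F=np.mean([ctrl.get_contact_force()[2] for _ in range(5)])-base
    if F>21.3: break
    step=.2 if F<12 else .1
    cmd-=step
    hit=ctrl.move_straight((x,y,cmd),feed=1.0 if F<12 else .6,until_force=max(.8,22-F))
    n+=1
    if n%4==0 or F>18 or hit: print(f"{ctrl.get_time():.2f} cmd {cmd-z0:.2f} z {ctrl.get_tool_pos()[2]-z0:.2f} F {ctrl.get_contact_force()[2]-base:.1f}", np.round(ctrl.get_moment(),2),hit)
print('end',F,cmd-z0,ctrl.get_tool_pos()-[x,y,z0],ctrl.get_contact_force(),ctrl.get_time())
E
python3 press.py 12 159
```

```text
17.35 cmd -0.92 z -0.86 F 3.6 [-0.   -0.06  0.06] False
18.35 cmd -1.72 z -1.69 F 5.2 [-0.04 -0.14 -0.01] False
19.35 cmd -2.52 z -2.44 F 7.1 [-0.07 -0.11 -0.04] False
20.35 cmd -3.32 z -3.59 F -0.8 [-0.06  0.03  0.01] False
21.35 cmd -4.12 z -4.12 F -0.3 [-0.02 -0.04 -0.01] False
22.35 cmd -4.92 z -4.44 F 8.2 [0.19 0.53 0.02] False
23.35 cmd -5.62 z -4.57 F 13.1 [ 0.4   0.94 -0.01] False
24.35 cmd -6.02 z -4.86 F 14.4 [0.33 0.97 0.01] False
25.35 cmd -6.42 z -5.19 F 15.6 [ 0.33  1.   -0.01] False
26.35 cmd -6.82 z -5.55 F 15.9 [ 0.42  1.   -0.04] False
end 15.909736607668716 -6.920011980249399 [ 0.215 -0.033 -5.645] [-4.661  1.554 14.202] 26.6
```

```bash
sed -i 's/cmd=z; n=0/cmd=z0+float(sys.argv[3]); n=0/' press.py
python3 - <<'E'
from h import *
print(ctrl.get_tool_rot()[:,2],ctrl.get_contact_force(),ctrl.get_time())
E
python3 press.py 12 155 -6.92; python3 -c "
from h import *
print(ctrl.get_tool_rot()[:,2])"
```

```text
[-0.001 -0.    -1.   ] [-4.661  1.554 14.202] 26.6
27.60 cmd -7.32 z -6.01 F 17.4 [ 0.37  1.12 -0.01] False
28.60 cmd -7.72 z -6.34 F 17.2 [0.45 1.16 0.02] False
29.35 cmd -8.02 z -6.61 F 17.6 [0.38 1.1  0.03] False
29.60 cmd -8.12 z -6.70 F 17.5 [ 0.43  1.2  -0.05] False
30.10 cmd -8.32 z -6.85 F 18.1 [ 0.38  1.18 -0.03] False
30.35 cmd -8.42 z -7.32 F 11.3 [ 0.14  0.53 -0.01] False
30.60 cmd -8.62 z -7.46 F 14.0 [ 0.2   0.75 -0.03] False
31.60 cmd -9.02 z -7.60 F 16.3 [0.36 0.99 0.  ] False
32.10 cmd -9.22 z -7.68 F 17.2 [ 0.3   1.08 -0.01] False
32.60 cmd -9.42 z -7.84 F 17.9 [ 0.36  1.11 -0.02] False
33.10 cmd -9.62 z -8.00 F 18.5 [ 0.38  1.1  -0.  ] False
33.35 cmd -9.72 z -8.09 F 18.2 [0.41 1.12 0.03] False
33.60 cmd -9.82 z -8.18 F 19.4 [0.35 1.16 0.01] False
33.85 cmd -9.92 z -8.29 F 18.0 [ 0.39  1.18 -0.01] False
34.10 cmd -10.02 z -8.38 F 19.1 [0.37 1.13 0.03] False
34.35 cmd -10.12 z -8.44 F 19.0 [0.4  1.21 0.02] False
34.60 cmd -10.22 z -8.43 F 20.2 [0.39 1.24 0.04] False
34.85 cmd -10.32 z -8.45 F 21.6 [ 0.48  1.35 -0.  ] False
end 21.64785932907601 -10.319999999999794 [ 0.459 -0.05  -8.453] [-5.234  0.993 20.448] 34.85
[ 0. -0. -1.]
```

The catches snapped (the force dropped at -7 mm) and the rigid seat stopped the cover at -8.45 mm. I'll lift slowly and check the cover.

Run:
```python
from h import *
ctrl.sleep(.4); x,y=548.5,-227.0; z0=165.9
print(ctrl.get_contact_force())
for d in(-9.5,-8.7,-8,-7.5,-7,-6.5):
    ctrl.move_straight((x,y,z0+d),feed=2); print(d,ctrl.get_tool_pos()[2]-z0,ctrl.get_contact_force())
ctrl.move_straight((x,y,215),feed=60)
ctrl.move_straight((x-25,y-45,215),feed=80); ctrl.sleep(.6)
snap('v'); s=ctrl.get_image('scene')[:,:,::-1]; print(ctrl.get_time())
im=cv2.imread('pics/v.png')
cv2.imwrite('pics/vv.png',np.hstack([cv2.resize(im[90:290,150:416],(400,300),interpolation=2),cv2.resize(s[140:200,195:275],(400,300),interpolation=2)]))
```

```text
[-6.185  1.948 21.225]
-9.5 -8.06272144774249 [-4.299  1.686 16.985]
-8.7 -7.489496536896269 [-3.21   1.273 13.523]
-8 -7.338750530603335 [-1.089  0.735  6.519]
-7.5 -7.322738189973649 [-0.019  0.015  4.162]
-7 -7.188459865777844 [0.12  0.112 0.317]
-6.5 -6.743989912891863 [-1.115 -0.128 -1.537]
39.9917
```

View pics/vv.png

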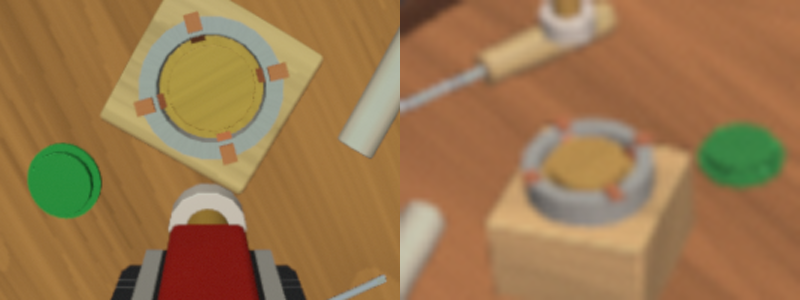

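The cover sits flush and level, with all four copper catches over its flange. It stayed about 1.1 mm above the seat once unloaded, as it should. Now the tool goes back.

Run:
```python
from h import *
g=np.load('grasp.npy'); p=g[:3]; R=down(np.radians(62.3))
ctrl.move_ptp((p[0],p[1],p[2]+70),R)
ctrl.move_straight((p[0],p[1],p[2]+8),feed=60); ctrl.sleep(.2)
print(ctrl.move_straight((p[0],p[1],p[2]-3),feed=8,until_force=3),ctrl.get_tool_pos()-p,ctrl.get_contact_force())
ctrl.grip(40); ctrl.sleep(.2)
ctrl.move_straight((p[0],p[1],p[2]+90),feed=60); ctrl.sleep(.3)
snap('e'); s=ctrl.get_image('scene')[:,:,::-1]; print(ctrl.get_time(),ctrl.get_contact_force(),ctrl.get_gripper_width())
im=cv2.imread('pics/e.png')
cv2.imwrite('pics/ee.png',np.hstack([cv2.resize(im,(400,300)),cv2.resize(s[170:300,260:433],(400,300),interpolation=2)]))
```

```text
True [-0.045  0.014 -0.006] [-0.039 -0.901  5.897]
46.6 [-0.36  -0.555 -0.286] 40.06711323820952
```

View pics/ee.png

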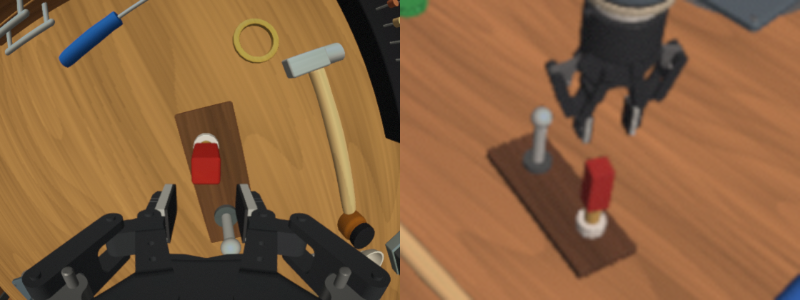

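The tool stands upright and released on the rest (scene crop ~(595,195)), and the punch is undisturbed.

```bash
python3 -c "
from workcell import ctrl
print(ctrl.job_done())"
```

```text
the job is handed in; nothing more can be done
None
```

The job is handed in, and the judge returned no verdict: the cover stayed flush and level under all four catches after the tool was lifted, peak press was about 22 N, and the tool stands upright and released on its rest.

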